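Clamp the block through the hand window of the engraver's guard and close the shutter

ROBOT

A 6-joint arm with a two-finger parallel gripper is mounted at the origin on the work surface. World frame = base frame: x ahead of the robot, y to its left, z up, the work surface at z = 0. Lengths are in m, angles in degrees, forces in N, time in s.
With the tool pointing down it reaches from about 0.35 to 0.875 m from the base axis. Payload 4.2 kg.
Tool frame: the origin (TCP) lies on the centre line of the jaws, within the pads' length; the fingertips stand 11 mm ahead of it and the grasp point (between the pads) lies 8 mm behind it; z points along the fingers, y is the line along which they close (so a half turn about z gives the same grasp; the last joint's range is limited). The gripper opens to 87 mm and grips with 3 to 60 N. Pads are 19 mm wide; open, the fingers measure 117 mm over their backs; the gripper's body (75 mm by 190 mm) begins 51 mm behind the grasp point.
Start: joints at [-61.616, 22.042, 0.453, 0, -68.411, -14.817], TCP at [0.147, -0.608, 0.234] pointing down, gripper open.
Joint ranges: [-179.83, 179.83], [-69.29, 118.12], [-61.27, 80.66], [-181.25, 117.63], [-171.15, -9.14], [-177.46, 177.46]. Speed limits (degrees/s): [159.86, 159.86, 180, 180, 180, 180].

INTERFACE

Orientations are given as a 3x3 rotation matrix whose columns are the frame's x, y, z axes.
In Python, from station import r gives the robot as it stands.
- The arm moves only by the tool servo_tool, never from a script. Its argument "commands" is a list that holds one entry, the list of rows, each a list of 7 numbers: the closure, from 0 (fully open) to 1 (shut), then the shift along the tool's x, y, z in mm, then the turn, a rotation vector about the tool's x, y, z in rad. In form: [[[claw, x, y, z, ax, ay, az], ...]]. A call has exactly 5 rows; each row is the pose to reach, as a shift and turn from the pose commanded when the call began, along the tool's axes at that moment; what a row does not reach only later rows make up. A row lasts 1/10 s, in which the tool goes at most 50 mm and 8.59 degrees, less where a joint would pass 70% of its speed; a pose out of reach is approached as far as the arm can. A call with a gripper value outside its range is refused whole. The fingers move at their own pace and stop on an object; the grip force is fixed at half the most. Time passes only in rows, so rows that repeat a pose let the fingers close, or fill a call up. It gives the time, the measured TCP pose, the force, the opening and the grip force at its end, in the units of the state.
- r.sense(): the state, without advancing time (a new reading comes with each control period).
- r.capture(name): name is "scene" or "top" or "wrist"; returns a dict with "pixels" (384x512x3 uint8, red, green, blue), "camera_matrix" (3x3 intrinsics, pixels), "R" (3x3) and "t" (3): a world point X has camera coordinates R X + t. Camera axes: x right, y down, z forward; pixel columns grow to the right and rows downward; lengths in m; the calibration is good to about 2 mm. A picture is of the moment at which its call begins. There is no depth.
- r.finish_job(): hands the job in; it is judged then, once.
The state is a dict: "time_s": time; "joints": joint angles; "joint_velocities": joint speeds; "effort": joint torques, N m; "tcp_pos": TCP position; "ee_rot": TCP orientation; "wrist_force": force on the tool from outside, world axes, zero at the start; "moment": the same for the moment, N m; "gripper_width": opening from 0.0 (shut) to 1.0 (fully open); "gripper_force": force on a finger pad.
Only numpy, scipy, OpenCV 4.12 (cv2) and the standard library are available. Lean on these libraries where they do the work, as an engineer would, in place of code of your own. Each camera call takes 0.05 s, during which the arm holds its last target. There are 200 camera calls.

TASK

Make the desktop engraver ready to run, using only your fingertips: reach down through the open hand window in the top of its guard and press the cam clamp's handle all the way down so that its rubber foot grips the wooden block, without touching the guard. Then push the sliding shutter by its upright tab until the hand window is fully closed. Pick nothing up: leave the wooden block in its place, and the spare block, the focus gauge and the pencil pot as they stand.

Things in the scene. Friction and masses are not known exactly. Their poses are not given: they have to be found in the camera images.
- window (a point): Centre of the open hand window in the flat, white sheet-steel top of the engraver's guard, level with the sheet's upper face (180 mm above the table). The engraver stands on the table, 420 mm along its x, 430 mm along its y. Axes = the engraver's axes: x points away from the robot, y to the left, z up (the whole engraver is turned about the vertical by up to 0.4 rad). The window measures 140 mm along x and 120 mm along y; the sheet is 3 mm thick. All lies level.
- clamp_pivot (a point): Hinge axis of the cam clamp's lever handle inside the guard, 66 mm below the guard's upper face, on the window's centre line in y, 40 mm beyond the window's centre in x. Axes as the engraver's; the hinge axis is y. The handle points from here towards the robot (-x) and slants up; it swings down in the x-z plane.
- handle_grip (a point): Point on the centre line of the handle's black round grip, 66 mm from the hinge. The grip is 16 mm in diameter and runs from 30 mm to 82 mm from the hinge, with a round end. The point's -x axis points along the handle from the hinge to its end.
- clamp_handle (a joint): Angle of the clamp handle in rad. 0: raised, slanting up at 48 degrees above level (its end then about level with the guard's top). It grows as the handle is pressed down; 0.70 is fully down at its stop, 8 degrees above level. It stays where it is left; pressing takes about 3 N at the grip, rising to about 5 N at the end.
- clamp_foot: Black rubber foot, 18 mm in diameter, 9 mm high, under the far end of the steel clamp strap. It hovers about 2 mm above the block; the cam on the handle presses the strap down by 5 mm as the handle goes down, and the springy foot then bears on the block with about 11 N. Origin: centre of its underside.
- shutter (a joint): Travel of the sliding steel shutter in m. 0: parked to the left (+y) of the window; it grows as the shutter slides to -y over the window; 0.165: at its end stop, window fully closed. Sliding takes about 1.5 N; it stays where it is left.
- shutter_tab (a point): Centre of the shutter's upright tab, in the middle of the shutter: a steel strip 60 mm long in x, 4 mm thick in y, its top edge 30 mm above the guard's upper face; the point is 17 mm above the guard's upper face. Axes as the engraver's; the shutter moves along -y. The shutter plate round it is 160 mm in x by 136 mm in y and its upper face lies 4 mm above the guard's upper face; it runs between two guide rails, 7 mm high, that belong to the guard.
- guard: The engraver's fixed guard: white sheet-steel top with a long amber see-through pane in its far part and, nearer the robot, the open hand window with the shutter's guide rails and end stop, aluminium corner posts and amber side panes, 420 mm along x, 430 mm along y, upper face 180 mm above the table. Not to be touched. Origin: on the table, below the centre of the engraver. The window's centre lies 20 mm nearer the robot (-x) and 50 mm to the right (-y) of this origin.
- block: Pale wooden block 90 x 90 x 40 mm, loose in the corner stop on the bed inside the guard, beyond the clamp. Origin: centre of its underside.
- spare_block: Pale wooden block 90 x 90 x 40 mm on the table to the right of the engraver. Origin: centre of its underside.
- focus_gauge: Small turned aluminium gauge, 22 mm in diameter, 40 mm high, standing on the guard's top near its far left corner (the amber pane there carries it). Origin: centre of its underside.
- pencil_pot: Steel pot of pencils, 72 mm in diameter, 95 mm high (pencils to 185 mm), on the table to the left of the engraver. Origin: centre of its underside.

How it is judged (in metres and radians):
On the way, in this order (a step that is already met when the one before it is completed fails the run):
1. the clamp handle is pressed fully down and the rubber foot bears on the block, while the shutter is still open (value of joint clamp_handle above 0.63 rad and contact force between clamp_foot and block above 5 N and value of joint shutter below 0.06 m), for 0.2 s.
2. the shutter is slid fully over the hand window (value of joint shutter above 0.159 m), for 0.2 s.
At the end, for the whole second after the job is handed in: The clamp handle is fully down (within 0.07 rad of its stop) with the rubber foot bearing on the block with more than 5 N, the shutter is within 6 mm of its end stop so that the window is fully covered, and the block rests within 12 mm of where it began (value of joint clamp_handle above 0.63 rad and contact force between clamp_foot and block above 5 N and value of joint shutter above 0.159 m and linear speed of block below 0.02 m/s and distance of block from where it was at the start of the episode below 0.012 m); the robot touches nothing.
It fails at once if the robot touches the guard (contact force between guard and the fingers above 0.5 N or contact force between guard and the arm above 0.5 N).
It fails at once if the wooden block is lifted or shoved from its place (distance of block from where it was at the start of the episode above 0.012 m).
It fails at once if the spare block, the focus gauge or the pencil pot is moved by more than 15 mm (distance of any of spare_block, focus_gauge, pencil_pot from where it was at the start of the episode above 0.015 m).
It also fails if it takes over 48 s, if anything falls off the work surface, if the arm or the gripper's body presses on something with over 40 N, if the wrist force passes 120 N, or if a joint passes its speed limit or range.

## Working session

There is one attempt and no reset: what is moved stays moved. The work goes in short steps, Python scripts to look and compute and a tool call to move; the robot and the scene stay as the last step left them, time stands still between calls to the robot, and variables do not carry over. Pictures are saved under pics/ and viewed, at most 10 in all, crops included, and the job is handed in when it is done.

Besides the shell and the picture viewer there is one more tool, called after "Call:" as a command line: name --argument value ..., lists and objects as JSON in quotes. servo_tool: Moves the arm, as the interface text tells. Its arguments: {"type":"object","properties":{"commands":{"type":"array","items":{"type":"array","items":{"type":"array","items":{"type":"number"}}}}},"required":["commands"]}

```bash
mkdir -p pics; python3 - <<'E'
from station import r
import cv2,numpy as np
for n in("top","scene"):
    c=r.capture(n); cv2.imwrite(f"pics/{n}0.png",c["pixels"][:,:,::-1]); np.savez(f"{n}0.npz",**c)
    print(n,(-c["R"].T@c["t"]).round(3),c["camera_matrix"].round(1).tolist())
s=r.sense();print(s["ee_rot"],s["tcp_pos"],s["time_s"])
E
```

```text
top [0.451 0.063 1.201] [[407.0, 0.0, 257.0], [0.0, 407.0, 197.6], [0.0, 0.0, 1.0]]
scene [ 1.201 -0.123  0.879] [[365.8, 0.0, 250.4], [0.0, 365.8, 191.6], [0.0, 0.0, 1.0]]
[[-9.72143330e-01 -2.34386543e-01 -5.43284326e-04]
 [-2.34387156e-01  9.72141526e-01  1.87458812e-03]
 [ 8.87710251e-05  1.94970721e-03 -9.99998095e-01]] [ 0.14650474 -0.60705884  0.23257699] 0.1
```

View pics/top0.png

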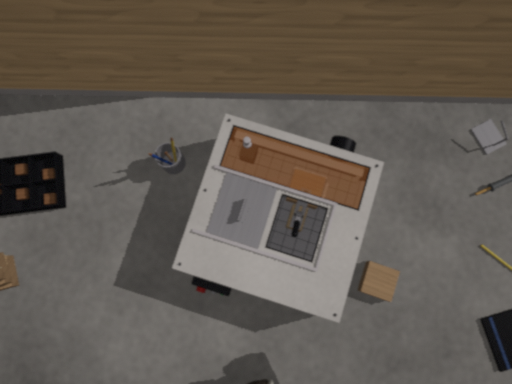

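View pics/scene0.png

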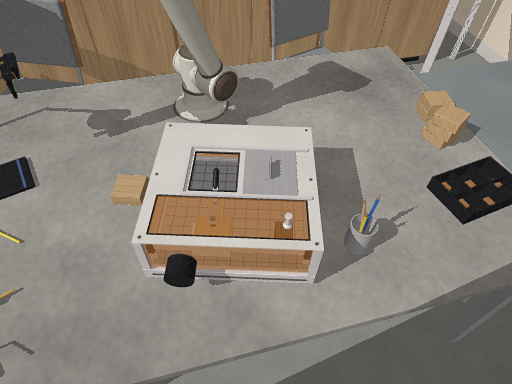

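The top view shows the guard's corners near (228,118), (382,163), (335,319) and (176,267). The window is around (297,227), with the black handle at (296,227), and the tab is near (236,211). The scene view agrees with this layout.

```bash
cat > h.py <<'E'
import numpy as np,cv2
def ray(c,px,z):
    px=np.atleast_2d(px).astype(float); o=-c["R"].T@c["t"]
    d=(np.c_[px,np.ones(len(px))]@np.linalg.inv(c["camera_matrix"]).T)@c["R"]
    return o+d*((z-o[2])/d[:,2])[:,None]
def proj(c,X):
    p=(np.atleast_2d(X)@c["R"].T+c["t"])@c["camera_matrix"].T; return p[:,:2]/p[:,2:]
E
python3 - <<'E'
from h import *
c=np.load("top0.npz"); im=c["pixels"]; hsv=cv2.cvtColor(im,cv2.COLOR_RGB2HSV)
m=((hsv[...,1]<40)&(hsv[...,2]>135)).astype(np.uint8)*255
cs,_=cv2.findContours(m,cv2.RETR_EXTERNAL,cv2.CHAIN_APPROX_NONE); k=max(cs,key=cv2.contourArea)
P=ray(c,cv2.convexHull(k)[:,0],.18)[:,:2].astype(np.float32)
R=cv2.minAreaRect(P); b=cv2.boxPoints(R);print("guard",R,b)
e=b[np.argsort(-b[:,0])]; 
v=np.array(R[0]); 
# yaw: box side direction nearest x
ds=[b[(i+1)%4]-b[i] for i in range(4)]; d=max(ds,key=lambda d:d[0]/np.linalg.norm(d)); yaw=np.arctan2(d[1],d[0]);print("yaw",yaw)
Re=np.array([[np.cos(yaw),-np.sin(yaw)],[np.sin(yaw),np.cos(yaw)]])
w=v+Re@[-.02,-.05];print("window",w)
W=[np.r_[w+Re@[a,b_],.18] for a,b_ in((.07,.06),(.07,-.06),(-.07,-.06),(-.07,.06))]
print("pred window px",proj(c,W).round(1)); s=np.load("scene0.npz");print("scene",proj(s,W).round(1))
# black grip
g=(im.max(2)<30).astype(np.uint8); mask=np.zeros_like(g);cv2.fillPoly(mask,[proj(c,W).astype(np.int32)],1);g&=mask
ys,xs=np.nonzero(g);q=np.c_[xs,ys];print(len(q),q.mean(0),q.min(0),q.max(0))
o=np.r_[w+Re@[.04,0],.114]
for L in(.03,.066,.09):
    a=np.radians(48);X=o+np.r_[Re@[-L*np.cos(a),0],L*np.sin(a)];print(L,X,proj(c,X),proj(s,X))
tab=np.r_[w+Re@[0,.165],.21];print("tab top",tab,proj(c,tab),proj(s,tab))
big=[]
for n,cc,px in(("top",c,proj(c,W).mean(0)),("scene",s,proj(s,W).mean(0))):
    x,y=(px-[55,30]).astype(int) if n=="scene" else (px-[95,50]).astype(int)
    A=cc["pixels"].copy()
    big.append(cv2.resize(A[y-10:y+90,x:x+140],None,fx=4,fy=4,interpolation=cv2.INTER_CUBIC)); print(n,x,y-10)
cv2.imwrite("pics/crop.png",np.vstack(big)[:,:,::-1][:, :,:]) if 0 else cv2.imwrite("pics/crop.png",cv2.resize(np.hstack(big),(800,286))[:,:,::-1])
E
```

```text
guard ((0.5699135065078735, 0.0024510324001312256), (0.43063122034072876, 0.41947460174560547), 73.25211334228516) [[ 0.3070273  -0.14329322]
 [ 0.7087086  -0.26416942]
 [ 0.8327997   0.14819528]
 [ 0.43111843  0.2690715 ]]
yaw -0.29230583
window [ 0.53635382 -0.03966485]
pred window px [[281.9 193.7]
 [327.2 208. ]
 [311.4 261.3]
 [265.3 246.5]]
scene [[235.3 191.4]
 [187.5 189.7]
 [195.1 151.1]
 [238.6 152.6]]
61 [295.01639344 228.24590164] [292 221] [298 236]
0.03 [ 0.55543467 -0.04540677  0.13629434] [[297.01470931 221.23029955]] [[214.52928135 186.91876126]]
0.066 [ 0.53236777 -0.03846534  0.16304756] [[295.35046588 229.18629215]] [[214.81998939 173.55009772]]
0.09 [ 0.51698983 -0.03383773  0.18088303] [[294.18653893 234.7504987 ]] [[215.01540891 164.56342589]]
tab top [0.58390038 0.11833618 0.21      ] [[233.48037139 205.63934052]] [[277.85244935 164.54879913]]
top 201 167
scene 159 131
```

View pics/crop.png

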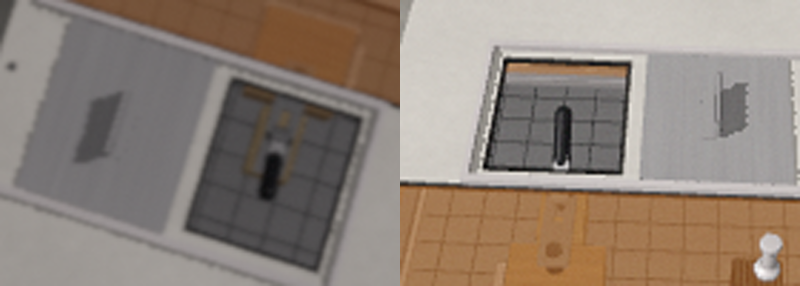

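The measured sizes (431×419 mm) match the given ones, and the projected grip and window land on the image features. Moving now, fingers shut, turning towards the engraver's yaw.

Call:
servo_tool --commands '[[[1,-30,25,-15,0,0,0.1],[1,-65,57,-30,0,0,0.2],[1,-100,87,-30,0,0,0.3],[1,-135,117,-30,0,0,0.4],[1,-170,147,-30,0,0,0.53]]]'

```text
time_s: 0.6
tcp_pos: [0.2776, -0.4236, 0.2633]
ee_rot: [[-0.956, 0.292, -0.0], [0.292, 0.956, 0.0], [0.0, 0.0, -1.0]]
wrist_force: [1.2, 0.9, 0.4]
gripper_width: 0.634
gripper_force: 0.0
```

```bash
cat >> h.py <<'E'
yaw=-.2923; ex=np.array([np.cos(yaw),np.sin(yaw),0]); ey=np.array([-np.sin(yaw),np.cos(yaw),0])
win=np.array([.5364,-.0397,.18])
def show(r,target=None):
    s=r.sense(); p=s["tcp_pos"];R=s["ee_rot"]; d=p-win
    print("t",s["time_s"],"tcp",p.round(4),"eng",(1e3*np.array([d@ex,d@ey,p[2]])).round(1),"F",np.round(s["wrist_force"],1))
    Rt=np.c_[-ex,ey,[0,0,-1]]
    print("turn left",cv2.Rodrigues(R.T@Rt)[0].ravel().round(3),"w",s["gripper_width"])
    if target is not None:
        X=win+target[0]*ex+target[1]*ey; X[2]=target[2]; print("shift",(1e3*R.T@(X-p)).round(1))
E
python3 - <<'E'
from h import *; from station import r
show(r,(.013,0,.262))
E
```

```text
t 0.6 tcp [ 0.2776 -0.4236  0.2633] eng [-137.2 -442.2  263.3] F [1.2 0.9 0.4]
turn left [ 0.    -0.    -0.004] w 0.6342689767806332
shift [-148.4  442.8    1.5]
```

Call:
servo_tool --commands '[[[1,-13,40,0,0,0,0],[1,-28,85,0,0,0,0],[1,-43,130,0,0,0,0],[1,-58,175,0,0,0,0],[1,-73,220,0,0,0,0]]]'

```text
time_s: 1.1
tcp_pos: [0.4106, -0.2337, 0.2635]
ee_rot: [[-0.958, 0.287, -0.0], [0.287, 0.958, 0.0], [0.0, 0.0, -1.0]]
wrist_force: [0.8, -0.7, -0.1]
gripper_width: 0.172
gripper_force: 0.0
```

Call:
servo_tool --commands '[[[1,-15,45,0,0,0,0],[1,-30,90,0,0,0,0],[1,-45,135,0,0,0,0],[1,-60,180,0,0,0,0],[1,-75,223,0,0,0,0]]]'

```text
time_s: 1.6
tcp_pos: [0.5465, -0.0415, 0.2633]
ee_rot: [[-0.958, 0.286, -0.001], [0.286, 0.958, 0.0], [0.001, -0.0, -1.0]]
wrist_force: [1.3, -0.2, -0.8]
gripper_width: 0.003
gripper_force: 0.0
```

```bash
python3 - <<'E'
from h import *; from station import r
show(r,(.013,0,.19))
c=r.capture("wrist"); cv2.imwrite("pics/wrist1.png",c["pixels"][:,:,::-1]); np.savez("wrist1.npz",**c)
W=[win+a*ex+b*ey for a,b in((.07,.06),(.07,-.06),(-.07,-.06),(-.07,.06))]
print(proj(c,W).round(1).tolist()); H=win+.04*ex-[0,0,.066]
a=np.radians(48)
print([proj(c,H-L*np.cos(a)*ex+[0,0,L*np.sin(a)]).round(1).tolist() for L in(0,.03,.066,.09)], proj(c,win+.165*ey+[0,0,.03]).round(1), -c["R"].T@c["t"])
E
```

```text
t 1.6 tcp [ 0.5465 -0.0415  0.2633] eng [ 10.2   1.2 263.3] F [ 1.3 -0.2 -0.8]
turn left [-0.    -0.001  0.002] w 0.0026837526569897796
shift [-2.8 -1.2 73.3]
[[316.4, 261.5], [184.8, 261.4], [172.2, 100.8], [328.4, 101.0]]
[[[251.2, 205.3]], [[251.0, 194.3]], [[250.7, 178.0]], [[250.4, 164.7]]] [[472.5 200.2]] [ 0.46880204 -0.01680194  0.41324991]
```

View pics/wrist1.png

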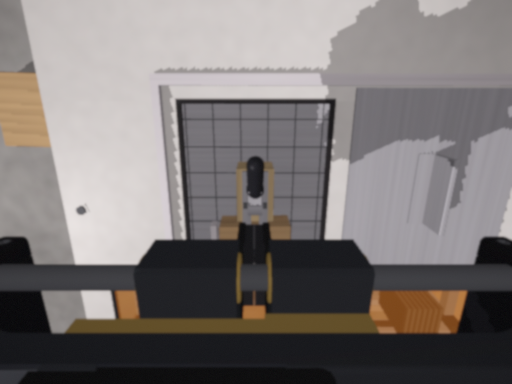

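The wrist view shows the window spanning columns 181–331 and the grip end at (255,160), about 3 mm to +y of the prediction. The tab's top edge is near column 448, about y = +150 mm. I'll descend onto the handle.

Call:
servo_tool --commands '[[[1,-2,0,20,0,0,0],[1,-3,1,40,0,0,0],[1,-3,1,60,0,0,0],[1,-3,1,78,0,0,0],[1,-3,1,78,0,0,0]]]'

```text
time_s: 2.15
tcp_pos: [0.547, -0.0436, 0.1825]
ee_rot: [[-0.958, 0.288, -0.007], [0.288, 0.958, -0.001], [0.006, -0.002, -1.0]]
wrist_force: [-0.3, 0.7, 0.5]
gripper_width: 0.006
gripper_force: 0.0
```

```bash
python3 - <<'E'
from h import *; from station import r
show(r,(-.013,.001,.142))
for a in range(48,7,-8):
    t=np.radians(a);print(a,"x",40-64*np.cos(t)+8*np.sin(t)+9.5,"tcpz",114+64*np.sin(t)+8*np.cos(t)+11)
E
```

```text
t 2.15 tcp [ 0.547  -0.0436  0.1825] eng [ 11.3  -0.6 182.5] F [-0.3  0.7  0.5]
turn left [-0.002 -0.006  0.001] w 0.006242098525608665
shift [24.   1.8 40.7]
48 x 12.620799796852227 tcpz 177.9143136814241
40 x 5.615456517877721 tcpz 172.26676256489034
32 x -0.535724040145622 tcpz 165.6992176801765
24 x -5.713016144520054 tcpz 158.33950881799203
16 x -9.815649693516416 tcpz 150.3308843397945
8 x -12.763771591779978 tcpz 141.82922301137674
```

Call:
servo_tool --commands '[[[1,0,1,5,0,0,0],[1,3,2,8,0,0,0],[1,6,2,11,0,0,0],[1,9,2,14,0,0,0],[1,12,2,17,0,0,0]]]'

```text
time_s: 2.65
tcp_pos: [0.5391, -0.038, 0.1697]
ee_rot: [[-0.958, 0.286, 0.004], [0.286, 0.958, -0.0], [-0.003, 0.001, -1.0]]
wrist_force: [1.0, -0.4, 3.6]
gripper_width: 0.005
gripper_force: 1.6
```

Call:
servo_tool --commands '[[[1,2,0,4,0,0,0],[1,5,0,8,0,0,0],[1,7,0,12,0,0,0],[1,9,0,16,0,0,0],[1,9,0,16,0,0,0]]]'

```text
time_s: 3.15
tcp_pos: [0.5288, -0.0353, 0.1517]
ee_rot: [[-0.958, 0.287, -0.002], [0.287, 0.958, 0.0], [0.002, -0.0, -1.0]]
wrist_force: [0.1, 1.3, 1.3]
gripper_width: 0.006
gripper_force: 0.8
```

```bash
python3 - <<'E'
from h import *; from station import r
show(r,(-.013,.001,.142))
E
```

```text
t 3.15 tcp [ 0.5288 -0.0353  0.1517] eng [ -8.5   2.1 151.7] F [0.1 1.3 1.3]
turn left [-0.    -0.002  0.001] w 0.00599739770248433
shift [ 4.4 -1.   9.8]
```

Call:
servo_tool --commands '[[[1,1,0,3,0,0,0],[1,3,0,6,0,0,0],[1,4,0,9,0,0,0],[1,4,0,11,0,0,0],[1,4,0,11,0,0,0]]]'

```text
time_s: 3.65
tcp_pos: [0.5256, -0.0343, 0.1414]
ee_rot: [[-0.958, 0.287, -0.0], [0.287, 0.958, -0.0], [0.0, -0.0, -1.0]]
wrist_force: [-0.3, 0.2, 4.2]
gripper_width: 0.003
gripper_force: 2.0
```

```bash
python3 - <<'E'
from h import *; from station import r
show(r,(-.013,.001,.142))
E
```

```text
t 3.65 tcp [ 0.5256 -0.0343  0.1414] eng [-11.9   2.1 141.4] F [-0.3  0.2  4.2]
turn left [-0.    -0.     0.001] w 0.002717676680491524
shift [ 1.1 -1.1 -0.6]
```

Call:
servo_tool --commands '[[[1,0,0,1,0,0,0],[1,0,0,2,0,0,0],[1,0,0,3,0,0,0],[1,0,0,3,0,0,0],[1,0,0,3,0,0,0]]]'

```text
time_s: 4.15
tcp_pos: [0.5257, -0.0343, 0.1407]
ee_rot: [[-0.958, 0.286, 0.0], [0.286, 0.958, -0.0], [-0.001, -0.0, -1.0]]
wrist_force: [-5.8, 1.3, 16.5]
gripper_width: 0.004
gripper_force: 7.8
```

The stop is reached: 16 N and no further travel. Going straight up, then beyond the tab.

Call:
servo_tool --commands '[[[1,0,0,-15,0,0,0],[1,0,0,-45,0,0,0],[1,0,0,-80,0,0,0],[1,0,0,-115,0,0,0],[1,0,0,-120,0,0,0]]]'

```text
time_s: 4.65
tcp_pos: [0.5274, -0.0342, 0.2622]
ee_rot: [[-0.958, 0.287, 0.007], [0.287, 0.958, 0.001], [-0.006, 0.003, -1.0]]
wrist_force: [0.6, 0.2, 0.1]
gripper_width: 0.002
gripper_force: 0.0
```

```bash
python3 - <<'E'
from h import *; from station import r
show(r,(0,.2,.262))
c=r.capture("wrist"); cv2.imwrite("pics/wrist2.png",c["pixels"][:,:,::-1]); np.savez("wrist2.npz",**c)
for y in (.14,.15,.16,.165): print(y,proj(c,[win+a*ex+y*ey+[0,0,h] for a,h in((.03,.03),(-.03,.03),(-.03,.004),(.03,.004))]).round(0).tolist())
E
```

```text
t 4.65 tcp [ 0.5274 -0.0342  0.2622] eng [-10.2   2.7 262.2] F [0.6 0.2 0.1]
turn left [0.003 0.006 0.001] w 0.002322076353876537
shift [-10.5 197.3   0.8]
0.14 [[425.0, 260.0], [440.0, 188.0], [420.0, 178.0], [408.0, 244.0]]
0.15 [[438.0, 260.0], [454.0, 188.0], [432.0, 178.0], [420.0, 244.0]]
0.16 [[450.0, 260.0], [467.0, 188.0], [445.0, 178.0], [431.0, 244.0]]
0.165 [[456.0, 260.0], [474.0, 188.0], [451.0, 178.0], [437.0, 244.0]]
```

View pics/wrist2.png

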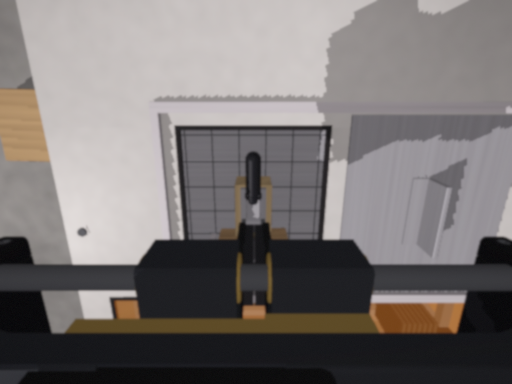

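The handle is visibly lower. The tab's top edge runs from (449,188) to (436,256), so y is about +0.147, and x = 0 fits. I'll go past it at y = +0.20 while high, then come down.

Call:
servo_tool --commands '[[[1,-3,40,0,0,0,0],[1,-6,80,0,0,0,0],[1,-9,120,0,0,0,0],[1,-10,160,0,0,0,0],[1,-10,199,0,0,0,0]]]'

```text
time_s: 5.2
tcp_pos: [0.5918, 0.1548, 0.2557]
ee_rot: [[-0.958, 0.288, -0.004], [0.288, 0.958, -0.001], [0.004, -0.002, -1.0]]
wrist_force: [0.8, 0.1, 0.4]
gripper_width: 0.006
gripper_force: 0.0
```

```bash
python3 - <<'E'
from h import *; from station import r
show(r,(0,.2,.203))
c=r.capture("wrist"); cv2.imwrite("pics/wrist3.png",c["pixels"][:,:,::-1])
for y in (.13,.145,.165): print(y,proj(c,[win+a*ex+y*ey+[0,0,h] for a,h in((.03,.03),(-.03,.03),(-.03,.004),(.03,.004))]).round(0).tolist())
E
```

```text
t 5.2 tcp [0.5918 0.1548 0.2557] eng [ -3.  202.2 255.7] F [0.8 0.1 0.4]
turn left [-0.002 -0.004  0.001] w 0.006482060211100113
shift [-3.2 -2.1 52.7]
0.13 [[157.0, 257.0], [149.0, 181.0], [160.0, 172.0], [167.0, 241.0]]
0.145 [[177.0, 257.0], [170.0, 181.0], [179.0, 172.0], [185.0, 241.0]]
0.165 [[203.0, 257.0], [199.0, 181.0], [205.0, 172.0], [208.0, 241.0]]
```

View pics/wrist3.png

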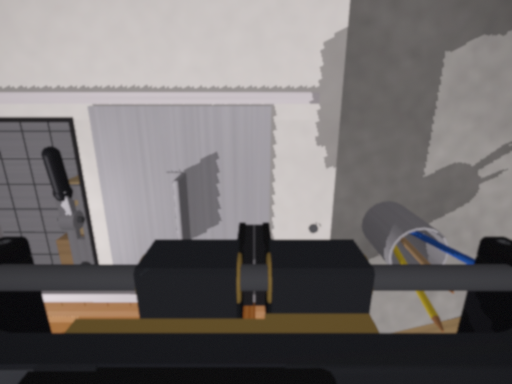

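The tab's top edge is at column ~175 (y ≈ 0.145), with its shadow on the +y side. The fingertips are clear beyond it, so I'll descend.

Call:
servo_tool --commands '[[[1,-2,0,15,0,0,0],[1,-3,0,32,0,0,0],[1,-3,0,45,0,0,0],[1,-3,0,51,0,0,0],[1,-3,0,51,0,0,0]]]'

```text
time_s: 5.75
tcp_pos: [0.5945, 0.152, 0.2058]
ee_rot: [[-0.958, 0.287, -0.003], [0.287, 0.958, -0.001], [0.003, -0.002, -1.0]]
wrist_force: [-0.2, 0.6, 0.7]
gripper_width: 0.004
gripper_force: 0.0
```

```bash
python3 - <<'E'
from h import *; from station import r
show(r,(0,.0,.203))
E
```

```text
t 5.75 tcp [0.5945 0.152  0.2058] eng [  0.4 200.4 205.8] F [-0.2  0.6  0.7]
turn left [-0.002 -0.003  0.001] w 0.003664269563998932
shift [   0.5 -200.4    3.2]
```

Call:
servo_tool --commands '[[[1,0,-10,2,0,0,0],[1,0,-20,2,0,0,0],[1,0,-30,2,0,0,0],[1,0,-40,2,0,0,0],[1,0,-50,2,0,0,0]]]'

```text
time_s: 6.25
tcp_pos: [0.581, 0.1041, 0.2062]
ee_rot: [[-0.958, 0.287, 0.002], [0.287, 0.958, 0.001], [-0.001, 0.002, -1.0]]
wrist_force: [0.6, 1.1, 0.4]
gripper_width: 0.003
gripper_force: 1.0
```

Call:
servo_tool --commands '[[[1,0,-10,0,0,0,0],[1,0,-22,0,0,0,0],[1,0,-34,0,0,0,0],[1,0,-46,0,0,0,0],[1,0,-58,0,0,0,0]]]'

```text
time_s: 6.75
tcp_pos: [0.5643, 0.0482, 0.2057]
ee_rot: [[-0.958, 0.287, 0.001], [0.287, 0.958, 0.0], [-0.001, 0.0, -1.0]]
wrist_force: [0.5, 1.5, 0.9]
gripper_width: 0.005
gripper_force: 1.0
```

```bash
python3 - <<'E'
from h import *; from station import r
show(r,(0,.0,.204))
E
```

```text
t 6.75 tcp [0.5643 0.0482 0.2057] eng [  1.3  92.2 205.7] F [0.5 1.5 0.9]
turn left [0.    0.001 0.001] w 0.0048104289318943935
shift [  1.5 -92.2   1.7]
```

Call:
servo_tool --commands '[[[1,0,-12,0,0,0,0],[1,0,-24,0,0,0,0],[1,0,-36,0,0,0,0],[1,0,-48,0,0,0,0],[1,0,-60,0,0,0,0]]]'

```text
time_s: 7.25
tcp_pos: [0.5469, -0.0093, 0.2056]
ee_rot: [[-0.958, 0.287, 0.0], [0.287, 0.958, 0.0], [-0.0, 0.0, -1.0]]
wrist_force: [1.9, 2.0, 0.0]
gripper_width: 0.004
gripper_force: 1.0
```

Call:
servo_tool --commands '[[[1,0,-4,0,0,0,0],[1,0,-8,0,0,0,0],[1,0,-12,0,0,0,0],[1,0,-16,0,0,0,0],[1,0,-20,0,0,0,0]]]'

```text
time_s: 7.75
tcp_pos: [0.5411, -0.0274, 0.2053]
ee_rot: [[-0.958, 0.287, -0.0], [0.287, 0.958, 0.001], [0.001, 0.0, -1.0]]
wrist_force: [0.7, 14.1, 2.0]
gripper_width: 0.005
gripper_force: 7.3
```

```bash
python3 - <<'E'
from h import *; from station import r
show(r,(0,.0,.204))
E
```

```text
t 7.75 tcp [ 0.5411 -0.0274  0.2053] eng [  1.   13.2 205.3] F [ 0.7 14.1  2. ]
turn left [ 0.    -0.001  0.001] w 0.004579823088323687
shift [  1.  -13.2   1.3]
```

The stop is reached, at 14 N. I'll hold, back off along +y, and lift.

Call:
servo_tool --commands '[[[1,0,0,0,0,0,0],[1,0,0,0,0,0,0],[1,0,5,0,0,0,0],[1,0,15,0,0,0,0],[1,0,20,-5,0,0,0]]]'

```text
time_s: 8.25
tcp_pos: [0.5469, -0.0078, 0.2099]
ee_rot: [[-0.958, 0.287, -0.002], [0.287, 0.958, -0.001], [0.002, -0.001, -1.0]]
wrist_force: [-0.7, -0.5, -0.4]
gripper_width: 0.005
gripper_force: 0.0
```

Call:
servo_tool --commands '[[[1,0,0,-30,0,0,0],[1,0,0,-70,0,0,0],[1,30,10,-100,0,0,0],[1,65,10,-110,0,0,0],[1,100,10,-110,0,0,0]]]'

```text
time_s: 8.75
tcp_pos: [0.4543, 0.0307, 0.3229]
ee_rot: [[-0.958, 0.287, 0.004], [0.287, 0.958, 0.001], [-0.004, 0.002, -1.0]]
wrist_force: [-0.4, 1.5, 0.1]
gripper_width: 0.005
gripper_force: 0.0
```

```bash
python3 - <<'E'
from h import *; from station import r
show(r)
c=r.capture("scene"); cv2.imwrite("pics/s2.png",cv2.resize(c["pixels"][90:310,110:400],None,fx=2.7,fy=2.7)[:,:,::-1])
E
```

```text
t 8.75 tcp [0.4543 0.0307 0.3229] eng [-98.9  43.8 322.9] F [-0.4  1.5  0.1]
turn left [0.002 0.004 0.001] w 0.005185014655992212
```

View pics/s2.png

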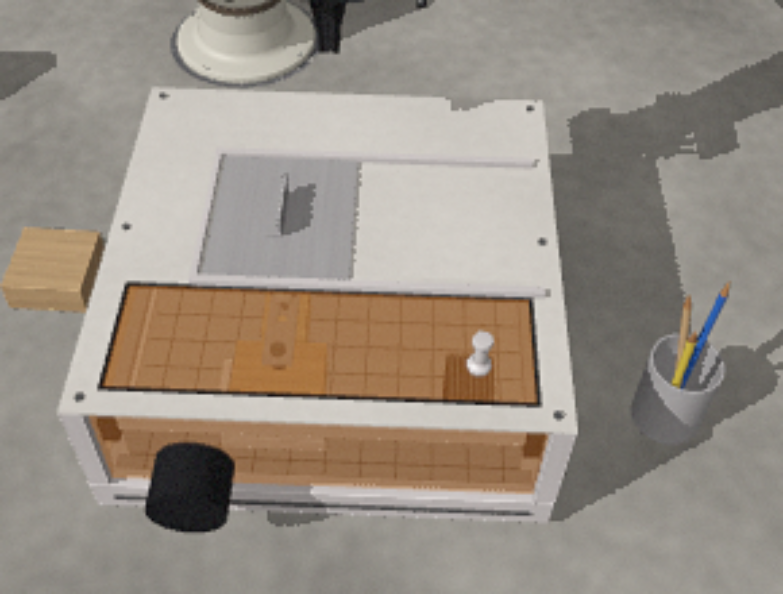

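The picture shows the shutter against its end stop with the window fully covered (plate from (200,155) to (360,280)). The gauge, pot and spare block look where they were, and the arm is clear. Handing in.

```bash
python3 -c "
from station import r
print(r.finish_job())"
```

```text
the job is handed in; nothing more can be done
None
```

I pressed the clamp handle down to its stop and slid the shutter to its end stop so the window is fully covered, then handed the job in at about 9 s; no verdict came back, and the foot's grip on the block was not measured directly.

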